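# Shift the sander's feed gearbox into gear

## Robot

A 6-joint arm with a two-finger parallel gripper is mounted at the origin on the work surface. World frame = base frame: x ahead of the robot, y to its left, z up, the work surface at z = 0. Lengths are in m, angles in rad, forces in N, time in s.
With the tool pointing down it reaches from about 0.3 to 1 m from the base axis. Payload 5.1 kg.
Tool frame: the origin (TCP) lies midway between the tips of the shut fingers; the grasp point (between the pads) lies 19 mm behind it; z points along the fingers, y is the line along which they close (so a half turn about z gives the same grasp; the last joint's range is limited). The gripper opens to 95 mm and grips with 3 to 60 N. Pads are 20 mm wide; open, the fingers measure 119 mm over their backs; the gripper's body (75 mm by 180 mm) begins 59 mm behind the grasp point.
Start: joints at [-1.388, 0.124, 1.65, -0, 1.367, -0.083], TCP at [0.171, -0.627, 0.18] pointing down, gripper open.
Joint ranges: [-2.61, 2.61], [-1.02, 2.33], [0.03, 2.71], [-1.35, 4.49], [0.32, 2.68], [-2.91, 2.91]. Speed limits (rad/s): [2.57, 2.57, 3.14, 3.14, 3.14, 3.14].

## Interface

Orientations are given as a 3x3 rotation matrix whose columns are the frame's x, y, z axes.
In Python, from rig import arm, optics gives the robot as it stands.
- The arm moves only by the tool play_rows, never from a script. Its argument "commands" is a list of rows, each an object with "jaw": the closure, from -1 (fully open) to 1 (shut); "delta_pos": the shift along the world's x, y, z in mm, a list of three; "delta_rot": the turn, a rotation vector about the world's x, y, z in degrees, a list of three. In form: [{"jaw": jaw, "delta_pos": [x, y, z], "delta_rot": [rx, ry, rz]}, ...]. A call has 1 to 5 rows; each row is the pose to reach, as a shift and turn from the pose commanded when the call began; what a row does not reach only later rows make up. A row lasts 1/10 s, in which the tool goes at most 50 mm and 8.59 degrees, less where a joint would pass 70% of its speed; a pose out of reach is approached as far as the arm can. A call with a gripper value outside its range is refused whole. The fingers move at their own pace and stop on an object; "grip_force" is the grip in N (left out, the last holds). Time passes only in rows, so rows that repeat a pose let the fingers close. It gives the time, the measured TCP pose, the force, the opening and the grip force at its end, in the units of the state.
- arm.sense(): the state, without advancing time (a new reading comes with each control period).
- optics.read_camera(name): name is "scene" or "top" or "wrist"; returns a dict with "image" (420x560x3 uint8, red, green, blue), "fx", "fy", "cx", "cy" (pixels), "dist_coeffs" ([k1, k2, p1, p2, k3] as OpenCV has them; the pictures are not rectified), "xyz" and "attitude" of the camera in the world. Camera axes: x right, y up, looking along -z (the intrinsics and any distortion apply to the point x, -y, -z); pixel columns grow to the right and rows downward; lengths in m; the calibration is good to about 2 mm. A picture is of the moment at which its call begins. There is no depth.
- arm.finish_job(): hands the job in; it is judged then, once.
The state is a dict: "t": time; "joint_positions": joint angles; "joint_vel": joint speeds; "effort": joint torques, N m; "eef_pos": TCP position; "ee_rot": TCP orientation; "contact_force": force on the tool from outside, world axes, zero at the start; "wrist_torque": the same for the moment, N m; "width": finger opening in m; "grasp_force": force on a finger pad.
Only numpy, scipy, OpenCV 4.12 (cv2) and the standard library are available. Lean on these libraries where they do the work, as an engineer would, in place of code of your own. Each camera call takes 0.05 s, during which the arm holds its last target. There are 200 camera calls.

## Task

Put the panel sander's feed gearbox in gear: take the ball-knobbed lever that stands in the H-shaped gate, move it along the neutral cross slot to the lane that ends at the little round breather cap, then push it forward along that lane, away from the robot and towards the cap, until it is fully home, and let go. Engage no other gear on the way, and leave the T-handled lever of the other gearbox and the paint tin as they are.

Things in the scene. Friction and masses are not known exactly. Their poses are not given: they have to be found in the camera images.
- gearbox: Green gearbox, fixed, 200x160 mm; steel gate plate on top, 130 mm up. Origin: underside centre; x forward, away from the robot (within 0.4 rad), to its pulley; y left. H slot, 28 mm wide: cross slot along y at x=0, lanes along x (-45 to 45 mm) at y=+28 and y=-28. The lane wanted: y=-28, its front end at the round breather cap (26 mm across, 17 high, at x=62, y=-30 on the plate).
- ball_knob (a point): Centre of the black 42 mm ball on the 12 mm gate lever, 170 mm from its pivot (30 mm over the gearbox's origin): z 200 upright, 180 in gear. Gearbox frame, mm: starts in neutral, y 0 to 57, x within 6 of 0; travel y -57 to 57, x -61 to 61 in a lane, 14 of play in neutral. Enters the wanted lane at y -37 to -57 (aim -47); home at x=60. About 3 N of friction, no spring: stays where left.
- tee_handle (a point): Middle of the black T-handle, a level crossbar 102 mm long and 22 mm thick, 188 to 200 mm above the bench, on the lever of the other gearbox: the same casting 0.38 to 0.51 m away, with one straight slot and no cap. Its lever may stand anywhere along its slot. To be left alone.
- paint_tin: Closed steel paint tin, 76 mm across and 100 mm high, standing loose on the bench between the gearboxes. Origin: centre of its underside, z up. To be left alone.

How it is judged:
At the end, for the whole second after the job is handed in: The ball knob is home in the lane at the breather cap: at least 45 mm forward of the gearbox's middle (fully home is about 61) and at least 25 mm to its right, and left there; the T-handle is within 20 mm and the upright paint tin within 30 mm of where they began (x of ball_knob in the frame of gearbox above 0.045 m and y of ball_knob in the frame of gearbox below -0.025 m and distance of tee_handle from where it was at the start of the episode below 0.02 m and distance of paint_tin from where it was at the start of the episode below 0.03 m and angle between paint_tin's own z axis and vertical below 0.2 rad); the robot touches nothing.
It fails at once if the lever goes into one of the other three gears (knob more than 35 mm forward in the left half, or more than 35 mm back) ((x of ball_knob in the frame of gearbox above 0.035 m and y of ball_knob in the frame of gearbox above 0 m) or x of ball_knob in the frame of gearbox below -0.035 m).
It fails at once if the T-handled lever is moved by more than 20 mm (distance of tee_handle from where it was at the start of the episode above 0.02 m).
It fails at once if the paint tin is shifted by more than 30 mm or tipped (distance of paint_tin from where it was at the start of the episode above 0.03 m or angle between paint_tin's own z axis and vertical above 0.2 rad).
It also fails if it takes over 32 s, if anything falls off the work surface, if the arm or the gripper's body presses on something with over 40 N, if the wrist force passes 120 N, or if a joint passes its speed limit or range.

## Working session

There is one attempt and no reset: what is moved stays moved. The work goes in short steps, Python scripts to look and compute and a tool call to move; the robot and the scene stay as the last step left them, time stands still between calls to the robot, and variables do not carry over. Pictures are saved under pics/ and viewed, at most 10 in all, crops included, and the job is handed in when it is done.

Besides the shell and the picture viewer there is one more tool, called after "Call:" as name(argument=value, ...) on one line, values as JSON. play_rows: Moves the arm, as the interface text tells. Its arguments: {"type":"object","properties":{"commands":{"type":"array","items":{"type":"object","properties":{"jaw":{"type":"number"},"delta_pos":{"type":"array","items":{"type":"number"}},"delta_rot":{"type":"array","items":{"type":"number"}}}}},"grip_force":{"type":"number"}},"required":["commands"]}

```bash
mkdir -p pics; cat > h.py <<'E'
import numpy as np, cv2
from rig import arm, optics
def K(c): return np.array([[c['fx'],0,c['cx']],[0,c['fy'],c['cy']],[0,0,1.]])
def ray(c,p):
    u=cv2.undistortPoints(np.array(p,float).reshape(-1,1,2),K(c),np.array(c['dist_coeffs'],float)).reshape(-1,2)
    d=np.c_[u[:,0],-u[:,1],-np.ones(len(u))]@np.array(c['attitude']).T
    return np.array(c['xyz']),d
def onz(c,p,z):
    o,d=ray(c,p); return o+d*((z-o[2])/d[:,2])[:,None]
def tri(c1,p1,c2,p2):
    o1,d1=ray(c1,p1);o2,d2=ray(c2,p2);d1=d1[0];d2=d2[0]
    s=np.linalg.lstsq(np.c_[d1,-d2],o2-o1,rcond=None)[0]
    a=o1+s[0]*d1;b=o2+s[1]*d2; return (a+b)/2,np.linalg.norm(a-b)
def proj(c,X):
    q=(np.array(X,float).reshape(-1,3)-c['xyz'])@np.array(c['attitude']); q=q*[1,-1,-1]
    return cv2.projectPoints(q,np.zeros(3),np.zeros(3),K(c),np.array(c['dist_coeffs'],float))[0].reshape(-1,2)
def save(c,n): cv2.imwrite('pics/'+n,c['image'][:,:,::-1])
E
python3 - <<'E'
from h import *
for n in ('scene','top'):
    c=optics.read_camera(n); save(c,n+'1.png'); print(n,c['xyz'],np.round(c['attitude'],2).tolist(),c['fx'])
E
```

```text
scene [0.97614316 0.32401061 0.7391889 ] [[-0.63, -0.59, 0.51], [0.78, -0.47, 0.41], [-0.01, 0.65, 0.76]] 468.6050578267557
top [0.49840764 0.00892159 1.04044954] [[-0.02, 0.99, -0.1], [-1.0, -0.02, 0.02], [0.02, 0.1, 0.99]] 441.8861904337348
```

View pics/scene1.png

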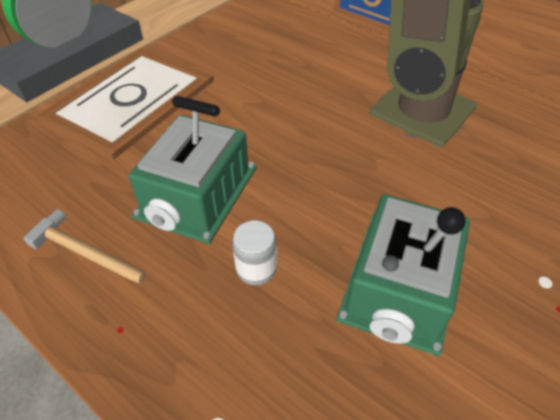

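View pics/top1.png

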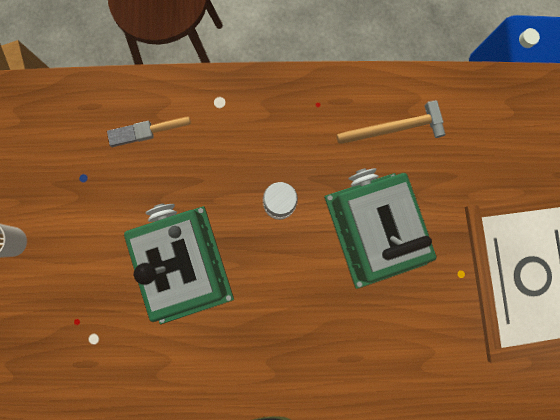

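The scene view shows the H-gate gearbox at right, with the ball at (452,220) and the cap at (391,263). The top view shows the ball at (144,273), the cap at (175,231) and the H around (170,265). The tin is at (280,198) and the T-handle at (407,248), both to the right (-y) of the gearbox.

```bash
cat > m.py <<'E'
from h import *
def ball(c,box):
    x0,y0,x1,y1=box
    im=c['image'][y0:y1,x0:x1].max(2)
    m=(im<55).astype(np.uint8)
    m=cv2.morphologyEx(m,cv2.MORPH_OPEN,cv2.getStructuringElement(2,(13,13)))
    n,l,s,ce=cv2.connectedComponentsWithStats(m)
    if n<2: return None
    i=1+np.argmax(s[1:,4]); return ce[i]+[x0,y0],s[i].tolist()
def gate(t):
    hsv=cv2.cvtColor(t['image'],cv2.COLOR_RGB2HSV)
    m=((hsv[...,1]<45)&(hsv[...,2]>95)).astype(np.uint8); k=np.zeros_like(m);k[200:330,115:240]=1;m*=k
    m=cv2.morphologyEx(m,cv2.MORPH_OPEN,np.ones((3,3)))
    n,l,s,ce=cv2.connectedComponentsWithStats(m); i=1+np.argmax(s[1:,4])
    p=cv2.findContours((l==i).astype(np.uint8),0,2)[0]
    p=max(p,key=cv2.contourArea).reshape(-1,2)
    P=onz(t,p,0.130)
    return cv2.minAreaRect((P[:,:2]*1000).astype(np.float32)),p
E
python3 - <<'E'
from m import *
t=optics.read_camera('top');s=optics.read_camera('scene')
bt=ball(t,(110,200,250,330));bs=ball(s,(400,170,500,260));print(bt,bs)
print(tri(t,bt[0],s,bs[0]), onz(t,bt[0],.19))
r,p=gate(t);print(r)
print('cap',tri(t,[175,231],s,[391,262]))
cv2.polylines(t['image'],[p.reshape(-1,1,2)],1,(255,0,0),1)
cv2.imwrite('pics/g.png',cv2.resize(t['image'][195:335,100:250,::-1],None,fx=4,fy=4))
E
```

```text
(array([179.53964194, 262.83887468]), [56, 51, 26, 23, 391]) (array([403.53365385, 234.18269231]), [0, 51, 9, 28, 208])
(array([0.49498222, 0.18922553, 0.13751516]), np.float64(0.0010087800782110252)) [[0.49496057 0.1791742  0.19      ]]
((490.7073059082031, 210.14154052734375), (155.76324462890625, 130.19686889648438), 17.150184631347656)
cap (array([0.55875663, 0.19956269, 0.14129277]), np.float64(0.0033642082069736423))
```

View pics/g.png

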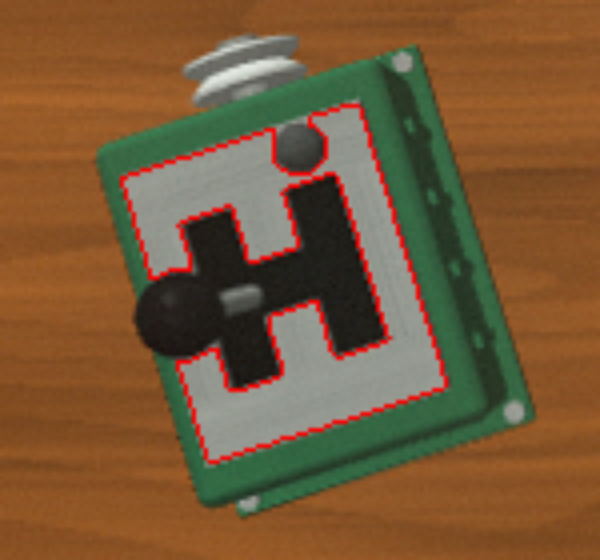

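The crop shows the plate outlined cleanly, the ball at top-image (145.2,273.7), and the cap at the front end of the right lane at (175,231). The ball mask latched onto the slot instead, so I'll use the pixels I read.

```bash
python3 - <<'E'
from m import *
t=optics.read_camera('top');s=optics.read_camera('scene')
C=np.array([.4907,.2101]);a=np.radians(17.15);R=np.array([[np.cos(a),-np.sin(a)],[np.sin(a),np.cos(a)]])
B,e=tri(t,[145.2,273.7],s,[452,220.5]);print(B,e,R.T@(B[:2]-C)*1000)
print('cap',R.T@(onz(t,[174.8,231.5],.147)[0,:2]-C)*1000, 'tin',onz(t,[280,197],.1),'tee',onz(t,[407,248],.194))
for x,y,z in [(0,-47,.193),(60,-47,.18),(0,50,.193)]: print(x,y,C+R@[x/1e3,y/1e3])
print({k:np.round(v,3) for k,v in arm.sense().items() if k in('t','eef_pos','ee_rot','width')})
E
```

```text
[0.47487359 0.24526101 0.19607493] 0.0034110049072084217 [-4.75462407 38.26440855]
cap [ 60.65107862 -32.16043451] tin [[ 0.63092154 -0.0187631   0.1       ]] tee [[ 0.51353455 -0.259551    0.194     ]]
0 -47 [0.50455909 0.16518981]
60 -47 [0.56189126 0.18288226]
0 50 [0.47595629 0.2578768 ]
{'t': np.float64(0.3), 'eef_pos': array([ 0.171, -0.627,  0.18 ]), 'ee_rot': array([[ 0.965,  0.263, -0.   ],
       [ 0.263, -0.965,  0.001],
       [-0.   , -0.001, -1.   ]]), 'width': np.float64(0.095)}
```

Measurements agree with the spec: ball z is 196 mm where 195.7 is expected, the cap is at (61,-32), and the yaw is 0.30 rad. I'll lift and travel above the ball, keeping the tool yaw, since the jaws already close nearly along the gearbox's y.

Call:
play_rows(commands=[{"jaw": -1, "delta_pos": [0, 0, 50], "delta_rot": [0, 0, 0]}, {"jaw": -1, "delta_pos": [0, 0, 100], "delta_rot": [0, 0, 0]}, {"jaw": -1, "delta_pos": [15, 20, 140], "delta_rot": [0, 0, 0]}, {"jaw": -1, "delta_pos": [40, 60, 150], "delta_rot": [0, 0, 0]}, {"jaw": -1, "delta_pos": [60, 100, 150], "delta_rot": [0, 0, 0]}], grip_force=25)

```text
t: 0.8
eef_pos: [0.2317, -0.5274, 0.3342]
ee_rot: [[0.965, 0.262, 0.002], [0.262, -0.965, -0.006], [0.001, 0.006, -1.0]]
contact_force: [0.7, -0.7, 0.3]
width: 0.0953
grasp_force: 0.0
```

Call:
play_rows(commands=[{"jaw": -1, "delta_pos": [20, 45, 0], "delta_rot": [0, 0, 0]}, {"jaw": -1, "delta_pos": [40, 90, 0], "delta_rot": [0, 0, 0]}, {"jaw": -1, "delta_pos": [60, 135, 0], "delta_rot": [0, 0, 0]}, {"jaw": -1, "delta_pos": [80, 180, 0], "delta_rot": [0, 0, 0]}, {"jaw": -1, "delta_pos": [100, 225, 0], "delta_rot": [0, 0, 0]}])

```text
t: 1.3
eef_pos: [0.331, -0.3003, 0.3306]
ee_rot: [[0.965, 0.262, 0.001], [0.262, -0.965, -0.0], [0.0, 0.001, -1.0]]
contact_force: [0.3, -0.3, 0.4]
width: 0.095
grasp_force: 0.0
```

Call:
play_rows(commands=[{"jaw": -1, "delta_pos": [10, 45, 0], "delta_rot": [0, 0, 0]}, {"jaw": -1, "delta_pos": [20, 90, 0], "delta_rot": [0, 0, 0]}, {"jaw": -1, "delta_pos": [30, 135, 0], "delta_rot": [0, 0, 0]}, {"jaw": -1, "delta_pos": [40, 180, 0], "delta_rot": [0, 0, 0]}, {"jaw": -1, "delta_pos": [50, 225, 0], "delta_rot": [0, 0, 0]}])

```text
t: 1.8
eef_pos: [0.3806, -0.0754, 0.3307]
ee_rot: [[0.965, 0.262, 0.001], [0.262, -0.965, -0.0], [0.001, 0.001, -1.0]]
contact_force: [1.2, 0.4, -0.6]
width: 0.0953
grasp_force: 0.0
```

Call:
play_rows(commands=[{"jaw": -1, "delta_pos": [19, 45, 0], "delta_rot": [0, 0, 0]}, {"jaw": -1, "delta_pos": [38, 90, 0], "delta_rot": [0, 0, 0]}, {"jaw": -1, "delta_pos": [56, 135, 0], "delta_rot": [0, 0, 0]}, {"jaw": -1, "delta_pos": [74, 180, 0], "delta_rot": [0, 0, 0]}, {"jaw": -1, "delta_pos": [84, 225, 0], "delta_rot": [0, 0, 0]}])

```text
t: 2.3
eef_pos: [0.4652, 0.15, 0.3303]
ee_rot: [[0.965, 0.263, 0.0], [0.263, -0.965, -0.0], [0.0, 0.0, -1.0]]
contact_force: [0.5, -0.6, 0.2]
width: 0.095
grasp_force: 0.0
```

Call:
play_rows(commands=[{"jaw": -1, "delta_pos": [5, 48, 0], "delta_rot": [0, 0, 0]}, {"jaw": -1, "delta_pos": [10, 95, 0], "delta_rot": [0, 0, 0]}, {"jaw": -1, "delta_pos": [10, 95, -40], "delta_rot": [0, 0, 0]}, {"jaw": -1, "delta_pos": [10, 95, -75], "delta_rot": [0, 0, 0]}, {"jaw": -1, "delta_pos": [10, 95, -75], "delta_rot": [0, 0, 0]}])

```text
t: 2.8
eef_pos: [0.4715, 0.2421, 0.2491]
ee_rot: [[0.965, 0.264, -0.01], [0.264, -0.965, -0.004], [-0.011, 0.001, -1.0]]
contact_force: [0.0, 0.1, -1.0]
width: 0.0952
grasp_force: 0.0
```

```bash
python3 - <<'E'
from h import *
c=optics.read_camera('wrist');save(c,'w1.png')
C=np.array([.4907,.2101]);print(proj(c,[.475,.2453,.196]),np.round(arm.sense()['eef_pos'],4))
s=optics.read_camera('scene');save(s,'s2.png')
E
```

```text
[[276.41390988 209.68521244]] [0.473  0.2424 0.2527]
```

View pics/w1.png

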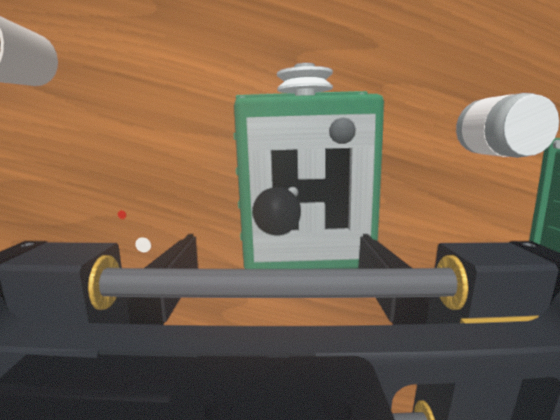

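The wrist view shows the ball at (277,211), and its projected position is (276,210), so the estimate is confirmed. I'll descend and grip.

Call:
play_rows(commands=[{"jaw": -1, "delta_pos": [0, 0, -25], "delta_rot": [0, 0, 0]}, {"jaw": -1, "delta_pos": [0, 0, -50], "delta_rot": [0, 0, 0]}, {"jaw": -1, "delta_pos": [0, 0, -77], "delta_rot": [0, 0, 0]}, {"jaw": -1, "delta_pos": [0, 0, -77], "delta_rot": [0, 0, 0]}, {"jaw": 0, "delta_pos": [0, 0, -77], "delta_rot": [0, 0, 0]}])

```text
t: 3.4
eef_pos: [0.476, 0.2429, 0.181]
ee_rot: [[0.965, 0.262, 0.003], [0.262, -0.965, 0.001], [0.003, -0.0, -1.0]]
contact_force: [0.2, -0.6, 0.6]
width: 0.091
grasp_force: 0.0
```

Call:
play_rows(commands=[{"jaw": 1, "delta_pos": [0, 0, 0], "delta_rot": [0, 0, 0]}, {"jaw": 1, "delta_pos": [0, 0, 0], "delta_rot": [0, 0, 0]}, {"jaw": 1, "delta_pos": [0, 0, 0], "delta_rot": [0, 0, 0]}, {"jaw": 1, "delta_pos": [0, 0, 0], "delta_rot": [0, 0, 0]}, {"jaw": 1, "delta_pos": [0, 0, 0], "delta_rot": [0, 0, 0]}])

```text
t: 3.9
eef_pos: [0.4748, 0.2429, 0.1787]
ee_rot: [[0.965, 0.263, 0.0], [0.263, -0.965, 0.0], [0.0, -0.0, -1.0]]
contact_force: [-0.8, 0.0, -0.4]
width: 0.0522
grasp_force: 0.0
```

Call:
play_rows(commands=[{"jaw": 1, "delta_pos": [0, 0, 0], "delta_rot": [0, 0, 0]}, {"jaw": 1, "delta_pos": [0, 0, 0], "delta_rot": [0, 0, 0]}, {"jaw": 1, "delta_pos": [0, 0, 0], "delta_rot": [0, 0, 0]}])

```text
t: 4.2
eef_pos: [0.4746, 0.2428, 0.1784]
ee_rot: [[0.965, 0.263, -0.0], [0.263, -0.965, -0.0], [-0.0, 0.0, -1.0]]
contact_force: [-0.4, 0.4, -0.5]
width: 0.0288
grasp_force: 0.1
```

The opening of 29 mm is under the 42 mm ball, so this isn't a proper grip. I'll look.

```bash
python3 - <<'E'
from h import *
w=optics.read_camera('wrist')['image'];s=optics.read_camera('scene');save(s,'s3.png')
a=cv2.resize(s['image'][120:360,300:540],(400,400)); b=cv2.resize(w[0:,100:520],(400,400))
cv2.imwrite('pics/c3.png',np.hstack([a,b])[:,:,::-1]); print(arm.sense()['width'],arm.sense()['eef_pos'])
E
```

```text
0.02066283990329221 [0.47481804 0.24357635 0.17907379]
```

View pics/c3.png

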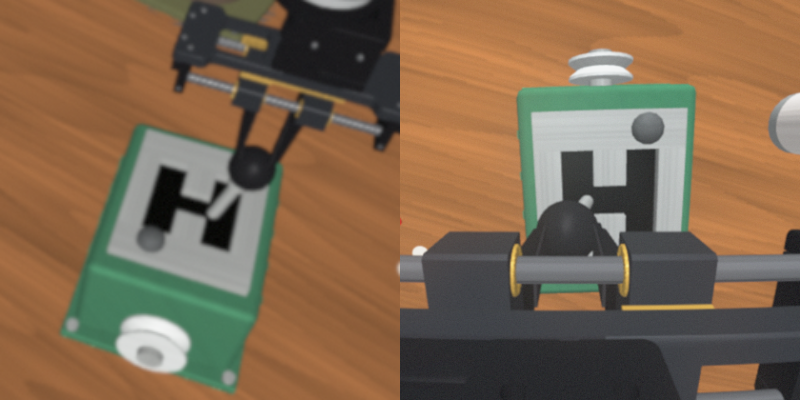

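The fingers closed behind the ball, which may have been squeezed forward within its play. I'll reopen and measure again.

Call:
play_rows(commands=[{"jaw": -1, "delta_pos": [0, 0, 0], "delta_rot": [0, 0, 0]}, {"jaw": -1, "delta_pos": [0, 0, 0], "delta_rot": [0, 0, 0]}, {"jaw": -1, "delta_pos": [0, 0, 0], "delta_rot": [0, 0, 0]}, {"jaw": -1, "delta_pos": [0, 0, 0], "delta_rot": [0, 0, 0]}, {"jaw": -1, "delta_pos": [0, 0, 0], "delta_rot": [0, 0, 0]}])

```text
t: 4.8
eef_pos: [0.4745, 0.2427, 0.1781]
ee_rot: [[0.965, 0.263, -0.001], [0.263, -0.965, -0.0], [-0.001, 0.0, -1.0]]
contact_force: [-0.6, 0.8, -0.6]
width: 0.0552
grasp_force: 0.0
```

```bash
cat >> m.py <<'E'
C=np.array([.4907,.2101]);a=np.radians(17.15);R=np.array([[np.cos(a),-np.sin(a)],[np.sin(a),np.cos(a)]])
def gb(P): return R.T@(np.array(P)[:2]-C)*1000
E
python3 - <<'E'
from m import *
w=optics.read_camera('wrist');s=optics.read_camera('scene')
print(arm.sense()['width'])
print(proj(s,[.4749,.2453,.196]),proj(w,[.4749,.2453,.196]), proj(w,[.4749,.2453,.196+.021]))
a=cv2.resize(s['image'][150:350,350:550],(400,400)); b=cv2.resize(w['image'][120:320,180:380],(400,400))
cv2.imwrite('pics/c4.png',np.hstack([a,b])[:,:,::-1])
E
```

```text
0.06319296664846154
[[450.80977809 220.54101236]] [[275.51739276 240.7344882 ]] [[275.25778089 252.64050867]]
```

View pics/c4.png

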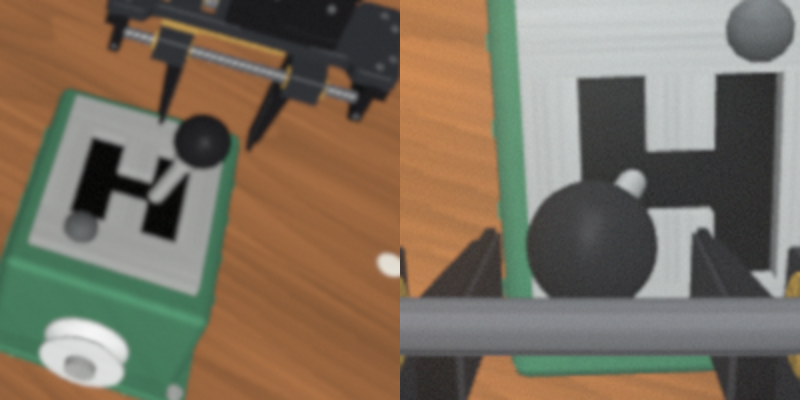

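The ball has not moved (scene (451.5,220.5), as before), so the fingers went somewhere other than around it. The fingertips are at scene (430,211) and (475,225). I'll compare those with where the tool pose says they should be.

```bash
python3 - <<'E'
from m import *
st=arm.sense();w=optics.read_camera('wrist');s=optics.read_camera('scene')
T=np.array(st['eef_pos']);E=np.array(st['ee_rot']);print(T,st['width'])
for sg in (1,-1):
  for b in (0,-.019,-.05):
    P=T+E@[0,sg*(st['width']/2+.004),b]; print(sg,b,np.round(P,3),proj(s,P).round(),proj(w,P).round())
B,e=tri(s,[451.5,220.5],w,[276,242]);print(B,e,gb(B))
print(w['xyz'],np.round(w['attitude'],2).tolist())
a=cv2.resize(s['image'][160:310,380:530],(600,600))
for sg in (1,-1):
  for b in (0,-.019,-.05):
    q=proj(s,T+E@[0,sg*(st['width']/2+.004),b])[0]; cv2.circle(a,(int((q[0]-380)*4),int((q[1]-160)*4)),4,(255,0,0),1)
cv2.imwrite('pics/c5.png',a[:,:,::-1])
E
```

```text
[0.4746199  0.24276822 0.1782368 ] 0.06319296664846154
1 0 [0.484 0.208 0.178] [[423. 220.]] [[330. 234.]]
1 -0.019 [0.484 0.208 0.197] [[426. 212.]] [[335. 243.]]
1 -0.05 [0.484 0.208 0.228] [[431. 198.]] [[345. 262.]]
-1 0 [0.465 0.277 0.178] [[470. 234.]] [[228. 234.]]
-1 -0.019 [0.465 0.277 0.197] [[473. 226.]] [[223. 243.]]
-1 -0.05 [0.465 0.277 0.228] [[480. 213.]] [[214. 262.]]
[0.47408481 0.24544203 0.19586764] 0.0012502782366624816 [-5.45495786 38.66997545]
[0.53722154 0.26080434 0.38364436] [[0.26, 0.94, 0.23], [-0.96, 0.26, 0.06], [-0.0, -0.23, 0.97]]
```

View pics/c5.png

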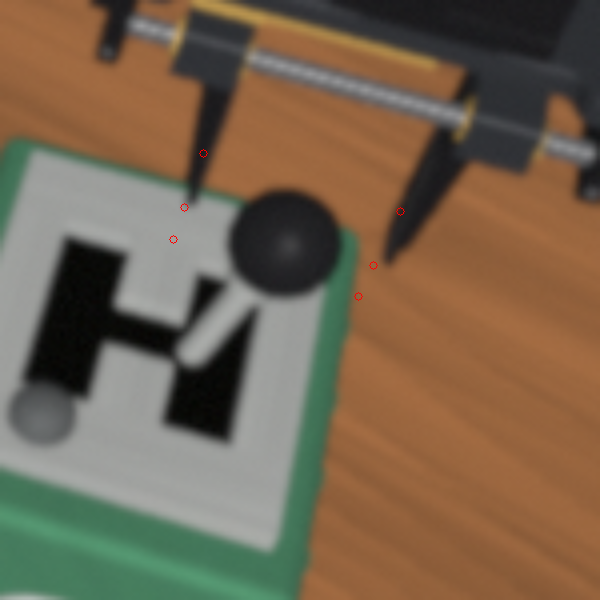

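```bash
python3 - <<'E'
from m import *
st=arm.sense();w=optics.read_camera('wrist');s=optics.read_camera('scene');t=optics.read_camera('top')
print(tri(s,[477,225.5],w,[225,236]),tri(s,[428.2,211],w,[330,236]),st['eef_pos'],st['width'])
# plate seen by wrist: corners from model vs image
for x,y in [(78,65),(78,-65)]:
    print(proj(w,[*(C+R@[x/1e3,y/1e3]),.13]))
print('cap',proj(w,[*(C+R@[.062,-.03]),.147]))
print('slot corners', proj(w,[*(C+R@[.045,-.014]),.13]),proj(w,[*(C+R@[.045,.042]),.13]))
p=np.array([[.6,.0,.1]]);print(proj(t,B) if 0 else '')
cv2.imwrite('pics/c6.png',np.hstack([cv2.resize(w['image'][60:310,150:400],(400,400)),cv2.resize(t['image'][180:340,90:250],(400,400))])[:,:,::-1])
E
```

```text
(array([0.47347429, 0.27890238, 0.20970024]), np.float64(0.005783642694923808)) (array([0.48984542, 0.21378583, 0.20709911]), np.float64(0.003345334836956167)) [0.47467304 0.24276712 0.17834396] 0.07083058419846702
[[238.79422185 115.17897988]]
[[402.44153757 110.4315828 ]]
cap [[364.24576812 131.65275775]]
slot corners [[338.45600348 154.04266811]] [[269.48307962 156.24262002]]
```

View pics/c6.png

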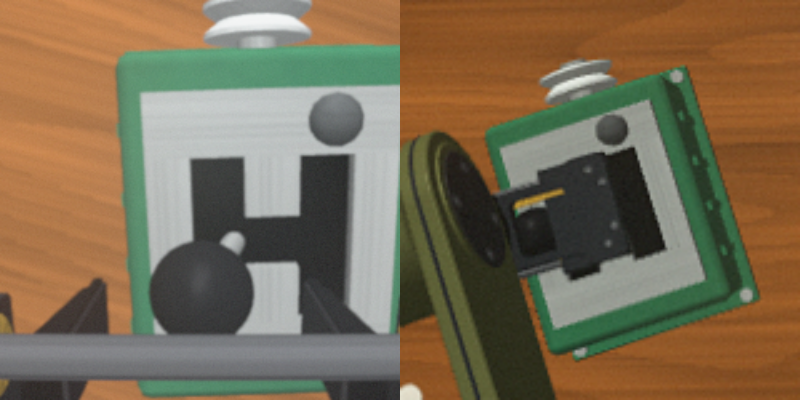

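The top view is mostly blocked by the wrist. In the wrist view the cap at (360,134) and the slot corners land within about 3 px of prediction, so the tool pose is right. The fingertips, though, triangulate to z≈0.208 while the TCP reads 0.178, so the visible fingers end about 25–30 mm higher than the TCP. That explains closing over the top of the ball. I'll go 22 mm lower with the jaws open, which stays clear of the plate and body either way, and grip again.

Call:
play_rows(commands=[{"jaw": -1, "delta_pos": [0, 2, 0], "delta_rot": [0, 0, 0]}, {"jaw": -1, "delta_pos": [0, 2, 0], "delta_rot": [0, 0, 0]}, {"jaw": -1, "delta_pos": [0, 2, -8], "delta_rot": [0, 0, 0]}, {"jaw": -1, "delta_pos": [0, 2, -16], "delta_rot": [0, 0, 0]}, {"jaw": -1, "delta_pos": [0, 2, -22], "delta_rot": [0, 0, 0]}])

```text
t: 5.65
eef_pos: [0.4741, 0.2446, 0.155]
ee_rot: [[0.965, 0.263, -0.001], [0.263, -0.965, -0.001], [-0.002, 0.0, -1.0]]
contact_force: [-0.7, 1.1, 0.6]
width: 0.095
grasp_force: 0.0
```

Call:
play_rows(commands=[{"jaw": 1, "delta_pos": [0, 0, 0], "delta_rot": [0, 0, 0]}, {"jaw": 1, "delta_pos": [0, 0, 0], "delta_rot": [0, 0, 0]}, {"jaw": 1, "delta_pos": [0, 0, 0], "delta_rot": [0, 0, 0]}, {"jaw": 1, "delta_pos": [0, 0, 0], "delta_rot": [0, 0, 0]}, {"jaw": 1, "delta_pos": [0, 0, 0], "delta_rot": [0, 0, 0]}])

```text
t: 6.15
eef_pos: [0.4749, 0.2449, 0.1568]
ee_rot: [[0.965, 0.263, 0.001], [0.263, -0.965, 0.0], [0.001, -0.0, -1.0]]
contact_force: [-0.3, 0.3, -0.4]
width: 0.0604
grasp_force: 0.0
```

Call:
play_rows(commands=[{"jaw": 1, "delta_pos": [0, 0, 0], "delta_rot": [0, 0, 0]}, {"jaw": 1, "delta_pos": [0, 0, 0], "delta_rot": [0, 0, 0]}, {"jaw": 1, "delta_pos": [0, 0, 0], "delta_rot": [0, 0, 0]}, {"jaw": 1, "delta_pos": [0, 0, 0], "delta_rot": [0, 0, 0]}])

```text
t: 6.55
eef_pos: [0.4748, 0.2448, 0.1565]
ee_rot: [[0.965, 0.263, 0.0], [0.263, -0.965, -0.0], [0.0, 0.0, -1.0]]
contact_force: [0.4, -1.6, 0.4]
width: 0.0409
grasp_force: 25.0
```

The ball is held: 41 mm opening at 25 N. I'll cross the neutral slot, following the arc in z.

Call:
play_rows(commands=[{"jaw": 1, "delta_pos": [3, -7, 1], "delta_rot": [0, 0, 0]}, {"jaw": 1, "delta_pos": [6, -14, 2], "delta_rot": [0, 0, 0]}, {"jaw": 1, "delta_pos": [8, -21, 3], "delta_rot": [0, 0, 0]}, {"jaw": 1, "delta_pos": [11, -29, 4], "delta_rot": [0, 0, 0]}, {"jaw": 1, "delta_pos": [14, -36, 4], "delta_rot": [0, 0, 0]}])

```text
t: 7.05
eef_pos: [0.4884, 0.2116, 0.1628]
ee_rot: [[0.965, 0.263, -0.0], [0.263, -0.965, 0.008], [0.002, -0.007, -1.0]]
contact_force: [-4.9, 6.5, 6.9]
width: 0.041
grasp_force: 25.0
```

Call:
play_rows(commands=[{"jaw": 1, "delta_pos": [3, -9, 0], "delta_rot": [0, 0, 0]}, {"jaw": 1, "delta_pos": [6, -18, -1], "delta_rot": [0, 0, 0]}, {"jaw": 1, "delta_pos": [9, -27, -3], "delta_rot": [0, 0, 0]}, {"jaw": 1, "delta_pos": [13, -36, -4], "delta_rot": [0, 0, 0]}, {"jaw": 1, "delta_pos": [16, -44, -6], "delta_rot": [0, 0, 0]}])

```text
t: 7.55
eef_pos: [0.504, 0.1667, 0.1556]
ee_rot: [[0.965, 0.262, -0.002], [0.262, -0.965, 0.006], [-0.0, -0.006, -1.0]]
contact_force: [-4.9, 4.8, 3.8]
width: 0.041
grasp_force: 25.0
```

```bash
python3 - <<'E'
from m import *
s=optics.read_camera('scene');st=arm.sense();print(gb(st['eef_pos']),st['eef_pos'],st['width'],st['grasp_force'],st['contact_force'],proj(s,[*(C+R@[0,-.047]),.1934]))
w=optics.read_camera('wrist')
cv2.imwrite('pics/c7.png',np.hstack([cv2.resize(s['image'][130:330,310:510],(400,400)),cv2.resize(w['image'][60:310,150:400],(400,400))])[:,:,::-1])
E
```

```text
[ -0.1925336  -47.02557854] [0.50438266 0.16510859 0.15511918] 0.04062498941417415 25.000479519367218 [-2.5461712  1.4345847  3.8282771] [[394.05684752 208.2073278 ]]
```

View pics/c7.png

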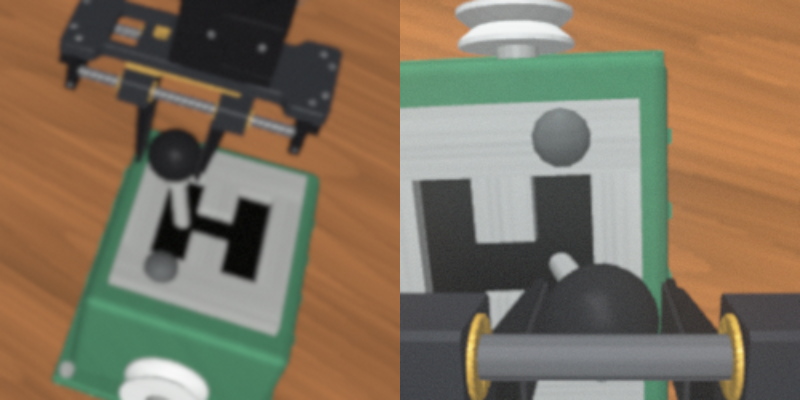

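The ball is at scene (397.5,207.5) against an expected (394,208), and the lever foot is in the right-hand lane. Next I push forward along the lane.

Call:
play_rows(commands=[{"jaw": 1, "delta_pos": [6, 2, 0], "delta_rot": [0, 0, 0]}, {"jaw": 1, "delta_pos": [12, 4, 0], "delta_rot": [0, 0, 0]}, {"jaw": 1, "delta_pos": [18, 6, -1], "delta_rot": [0, 0, 0]}, {"jaw": 1, "delta_pos": [24, 7, -2], "delta_rot": [0, 0, 0]}, {"jaw": 1, "delta_pos": [30, 9, -3], "delta_rot": [0, 0, 0]}])

```text
t: 8.15
eef_pos: [0.5355, 0.1738, 0.1516]
ee_rot: [[0.965, 0.263, 0.001], [0.263, -0.965, -0.001], [0.0, 0.001, -1.0]]
contact_force: [-2.4, 0.4, 5.7]
width: 0.041
grasp_force: 25.0
```

Call:
play_rows(commands=[{"jaw": 1, "delta_pos": [6, 2, -2], "delta_rot": [0, 0, 0]}, {"jaw": 1, "delta_pos": [12, 4, -3], "delta_rot": [0, 0, 0]}, {"jaw": 1, "delta_pos": [18, 6, -4], "delta_rot": [0, 0, 0]}, {"jaw": 1, "delta_pos": [24, 7, -5], "delta_rot": [0, 0, 0]}, {"jaw": 1, "delta_pos": [28, 9, -7], "delta_rot": [0, 0, 0]}])

```text
t: 8.65
eef_pos: [0.563, 0.1827, 0.1437]
ee_rot: [[0.965, 0.263, -0.001], [0.263, -0.965, -0.001], [-0.001, 0.0, -1.0]]
contact_force: [-2.7, 0.2, 3.3]
width: 0.0411
grasp_force: 25.0
```

Call:
play_rows(commands=[{"jaw": 1, "delta_pos": [0, 0, 0], "delta_rot": [0, 0, 0]}, {"jaw": 1, "delta_pos": [0, 0, 0], "delta_rot": [0, 0, 0]}])

```text
t: 8.85
eef_pos: [0.5627, 0.1828, 0.1439]
ee_rot: [[0.965, 0.263, -0.0], [0.263, -0.965, -0.0], [-0.0, 0.0, -1.0]]
contact_force: [-0.4, 2.0, -0.1]
width: 0.0411
grasp_force: 25.0
```

```bash
python3 - <<'E'
from m import *
s=optics.read_camera('scene');st=arm.sense();print(gb(st['eef_pos']),st['eef_pos'],st['width'],st['grasp_force'],st['contact_force'],proj(s,[*(C+R@[.06,-.047]),.182]))
m=(s['image'].max(2)<60).astype(np.uint8);m=cv2.morphologyEx(m,cv2.MORPH_OPEN,cv2.getStructuringElement(2,(17,17)));n,l,q,ce=cv2.connectedComponentsWithStats(m)
print([(ce[i].round(1).tolist(),q[i].tolist()) for i in range(1,n)])
E
```

```text
[ 60.69695322 -47.29901519] [0.56264539 0.18280206 0.14398815] 0.041030148269501965 24.999870657920837 [-1.68651187  0.39759143  0.14519976] [[383.7292545  241.96140509]]
[([421.9, 190.2], [378, 158, 88, 64, 3336]), ([344.2, 174.4], [335, 164, 20, 22, 322]), ([397.5, 237.7], [387, 226, 22, 25, 406]), ([432.0, 248.5], [424, 239, 17, 20, 264])]
```

Call:
play_rows(commands=[{"jaw": -0.4, "delta_pos": [0, 0, 0], "delta_rot": [0, 0, 0]}, {"jaw": -0.4, "delta_pos": [0, 0, 0], "delta_rot": [0, 0, 0]}, {"jaw": -0.4, "delta_pos": [0, 0, 0], "delta_rot": [0, 0, 0]}, {"jaw": -0.4, "delta_pos": [0, 0, 0], "delta_rot": [0, 0, 0]}, {"jaw": -0.4, "delta_pos": [0, 0, 0], "delta_rot": [0, 0, 0]}])

```text
t: 9.4
eef_pos: [0.5628, 0.1828, 0.1445]
ee_rot: [[0.965, 0.263, 0.0], [0.263, -0.965, 0.0], [0.0, 0.0, -1.0]]
contact_force: [0.3, -0.9, -0.8]
width: 0.0658
grasp_force: 0.0
```

Call:
play_rows(commands=[{"jaw": -0.4, "delta_pos": [0, 0, 15], "delta_rot": [0, 0, 0]}, {"jaw": -0.4, "delta_pos": [0, 0, 40], "delta_rot": [0, 0, 0]}, {"jaw": -0.4, "delta_pos": [0, 0, 80], "delta_rot": [0, 0, 0]}, {"jaw": -0.4, "delta_pos": [0, 0, 120], "delta_rot": [0, 0, 0]}, {"jaw": -0.4, "delta_pos": [-40, 0, 150], "delta_rot": [0, 0, 0]}])

```text
t: 9.9
eef_pos: [0.5251, 0.1826, 0.2977]
ee_rot: [[0.965, 0.261, 0.003], [0.261, -0.965, 0.0], [0.003, 0.0, -1.0]]
contact_force: [0.1, 0.5, 0.4]
width: 0.0667
grasp_force: 0.0
```

Call:
play_rows(commands=[{"jaw": -0.4, "delta_pos": [-45, 0, 0], "delta_rot": [0, 0, 0]}, {"jaw": -0.4, "delta_pos": [-90, 0, 0], "delta_rot": [0, 0, 0]}, {"jaw": -0.4, "delta_pos": [-130, 0, 0], "delta_rot": [0, 0, 0]}, {"jaw": -0.4, "delta_pos": [-130, 0, 0], "delta_rot": [0, 0, 0]}, {"jaw": -0.4, "delta_pos": [-130, 0, 0], "delta_rot": [0, 0, 0]}])

```text
t: 10.4
eef_pos: [0.3927, 0.183, 0.2961]
ee_rot: [[0.965, 0.263, 0.003], [0.263, -0.965, 0.001], [0.004, 0.0, -1.0]]
contact_force: [-0.1, 1.0, -0.0]
width: 0.0668
grasp_force: 0.0
```

```bash
python3 - <<'E'
from m import *
s=optics.read_camera('scene');t=optics.read_camera('top')
a=cv2.resize(s['image'],(400,300));b=cv2.resize(t['image'],(400,300))
z=cv2.resize(s['image'][150:300,320:470],(300,300));z2=cv2.resize(t['image'][190:340,100:250],(300,300))
o=np.zeros((600,800,3),np.uint8);o[:300,:400]=a;o[:300,400:]=b;o[300:,:300]=z;o[300:,400:700]=z2
cv2.imwrite('pics/c8.png',o[:,:,::-1]);print(arm.sense()['joint_vel'])
print(proj(s,[*(C+R@[.06,-.047]),.182]),proj(t,[*(C+R@[.06,-.047]),.182]))
E
```

```text
[-0.00536417  0.02334588 -0.00227821  0.00154161  0.0019351  -0.00014758]
[[383.7292545  241.96140509]] [[178.37787257 228.30445164]]
```

View pics/c8.png

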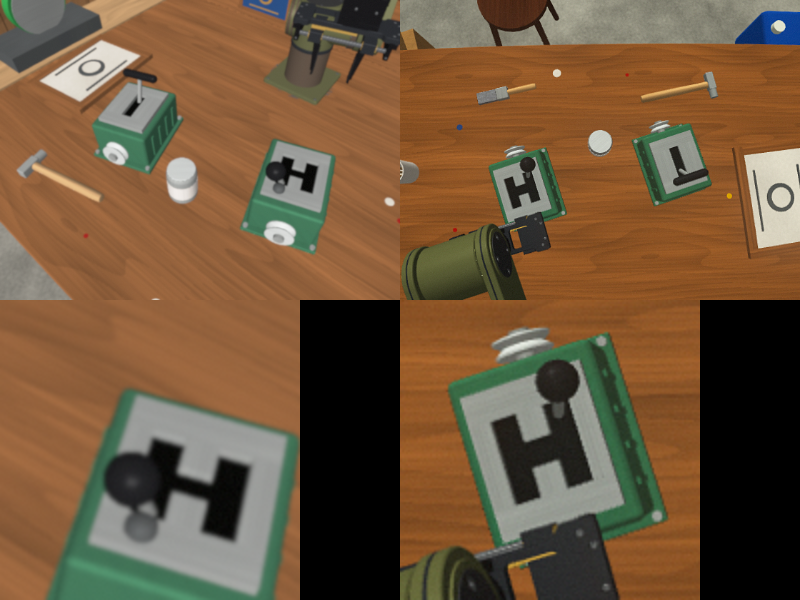

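The ball sits at top-view (178.5,230.5), so its x is about 56 mm in the wanted lane, past the 45 mm limit. The tin and T-handle are where they were, and the robot is clear.

```bash
python3 -c "
from rig import arm
print(arm.finish_job())"
```

```text
the job is handed in; nothing more can be done
None
```

The lever is in gear in the breather-cap lane and released: the knob measures about 56 mm forward (45 mm needed, fully home about 61), the T-handle and paint tin look unmoved, and the job is handed in, but no verdict came back.

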